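# Tighten a stiff clamp screw with the flipped hex key

## Task

Take the big hex key out of its leaning stand, flip it so that its short arm points down and seat that arm fully in the hex socket of the clamp's cap screw, feeling for the hex with light pressure. Then pull the long arm round as a lever, clockwise seen from above, until the screw comes up tight against its stop, and leave the key standing in the socket. Never force the key hard against the screw, neither pressing nor leaning on it at the stop, and leave the other things where they lie.

Things in the scene. Friction and masses are not known exactly. Their poses are not given: they have to be found in the camera images.
- key: Dark steel L-shaped hex key, 17 mm across flats (20 mm across corners), about 0.36 kg. Origin on the axis of both arms where they meet (elbow). +x runs along the long arm to its end, 150 mm from the origin; the short arm runs along -z, 60 mm to its end. Flats face +y and -y: grip there. In the stand +x points steeply down (60 deg below level), the bottom 45 mm of the long arm in the slot.
- short_tip (a point): Centre of the short arm's end face, on key -z, 60 mm from the elbow. The last 3 mm are bevelled, so that on a hex that is not in line the end sinks only about 3 mm into the mouth and then rests there; in line it drops 24 mm.
- long_tip (a point): Centre of the end face of the key's long arm, 150 mm from the elbow on key +x.
- slot_mouth (a point): Middle of the slot's mouth in the green leaning key stand (fixed). Axes of the stand: z up, x level and away from the side to which the slot leans. The blind slot, 45 mm deep and about 2 mm wider than the key, leans 30 deg from upright; the key slides out up along its own long arm. Key x and this x share one heading at the start.
- socket (a point): Centre of the mouth of the hex socket, level with the top of the dark knurled screw head (31 mm across, 30 mm high, top 87 mm above the bench) on a low strap clamp (fixed, nothing else of it higher than 60 mm; the axes are the clamp's, z up). Socket 18.5 mm across flats, 24 mm deep, axis upright. How its hex is turned is not told by any reading. Find it by feel; it repeats every 60 deg.
- screw (a joint): Turn of the cap screw in rad, growing clockwise seen from above; starts at 0.1 to 0.5, tight against a hard stop at 1.2. It takes about 0.6 N m all the way (5 N at 115 mm out on the long arm) and stays where it is left. The key has about 0.1 rad of play either way in the socket and droops about 0.15 rad when let go. Before the key has dropped in it must not press on the screw with more than 60 N; in the socket it must not be strained past about 2.5 N m (22 N at 115 mm).
- ring_a: Cream plastic toothed ring, 64 mm wide, 18 mm high, lying loose on the bench; a bystander. Origin under its centre.
- cap_a: Cream plastic cup-shaped cap, 50 mm wide, 21 mm high, standing loose on the bench; a bystander. Origin under its centre.
- tweez: Steel tweezers, 126 mm long along y, 9 mm high, lying loose; a bystander. Origin under the centre.
- gauge: Grey steel ring gauge, 60 mm wide, 16 mm high, lying loose; a bystander. Origin under its centre.

How it is judged:
By the outcome, as a careful person would: the job done as asked, in the order asked, and still so for the second after the job is handed in, with the robot touching nothing.
It also fails if it takes over 67 s, if anything falls off the work surface, if the arm or the gripper's body presses on something with over 40 N, if the wrist force passes 120 N, or if a joint passes its speed limit or range.

## Robot

A 6-joint arm with a two-finger parallel gripper is mounted at the origin on a cart in front of the work surface, level with it; the furniture and walls round the work are solid. World frame = base frame: x ahead of the robot, y to its left, z up, the work surface at z = 0. Lengths are in m, angles in rad, forces in N, time in s.
With the tool pointing down it reaches from about 0.35 to 0.85 m from the base axis. Payload 8.1 kg.
Tool frame: the origin (TCP) lies at the centre of the arm's flange, where the gripper is bolted on; the fingertips stand 186 mm ahead of it and the grasp point (between the pads) lies 167 mm ahead of it; z points along the fingers, y is the line along which they close (so a half turn about z gives the same grasp; the last joint's range is limited). The gripper opens to 93 mm and grips with 3 to 60 N. Pads are 15 mm wide; open, the fingers measure 128 mm over their backs; the gripper's body (75 mm by 188 mm) begins 65 mm behind the grasp point.
Start: joints at [-1.326, 0.13, 1.488, -0, 1.523, -0.085], TCP at [0.194, -0.568, 0.405] pointing down, gripper open.
Joint ranges: [-2.96, 2.96], [-0.89, 2.26], [0.02, 2.5], [-1.34, 4.48], [0, 2.73], [-2.66, 2.66]. Speed limits (rad/s): [2.39, 2.39, 2.79, 3.14, 3.14, 3.14].

## Interface

Orientations are given as a rotation vector (axis times angle).
In Python, from plant import robot gives the robot as it stands.
- The arm moves only by the tool apply_moves, never from a script. Its argument "series" is a list of rows, each a list of 2 entries, a list of its own where there are three numbers: the shift along the tool's x, y, z in mm, then the turn, a rotation vector about the tool's x, y, z in rad. A call has 1 to 12 rows; each row shifts and turns the commanded pose from where the row before left it, along the tool's axes as they then stand; what a row does not reach is not made up. A row lasts 1/12 s, in which the tool goes at most 41.7 mm and 7.16 degrees, less where a joint would pass 70% of its speed; a pose out of reach is approached as far as the arm can. A call is refused whole if a number of a shift passes 41.7 or a number of a turn 0.125, either way. A call with a gripper value outside its range is refused whole. "claw" is the opening, from 0 (shut) to 1 (fully open), set as the call begins (left out, the last holds). The fingers move at their own pace and stop on an object; "newtons" is the grip in N (left out, the last holds). Time passes only in rows, so rows that do not move let the fingers close. It gives the time, the measured TCP pose, the force, the opening and the grip force at its end, in the units of the state.
- robot.read_state(): the state, without advancing time (a new reading comes with each control period).
- robot.read_camera(name): name is "scene" or "top" or "wrist"; returns (picture, depth): 480x640x3 uint8, blue, green, red; 480x640 float32, m along the optical axis (not along the pixel's ray), 0 where there is no reading.
- robot.calibration(name): a dict with "fx", "fy", "cx", "cy" (pixels), "extrinsics" (4x4, takes a point from world to camera coordinates). Camera axes: x right, y down, z forward; pixel columns grow to the right and rows downward; lengths in m; the calibration is good to about 2 mm. A picture is of the moment at which its call begins: read the wrist's pose just before it. calibration takes no time and is no camera call; for the wrist camera it gives the pose at the moment of the call.
- robot.close_job(): hands the job in; it is judged then, once.
The state is a dict: "t": time; "q": joint angles; "dq": joint speeds; "joint_torque": joint torques, N m; "tool_pos": TCP position; "orientation": TCP orientation; "force": force on the tool from outside, world axes, zero at the start; "wrist_torque": the same for the moment, N m; "opening": finger opening in m; "gripper_force": force on a finger pad.
Only numpy, scipy, OpenCV 4.12 (cv2) and the standard library are available. Lean on these libraries where they do the work, as an engineer would, in place of code of your own. Each camera call takes 0.05 s, during which the arm holds its last target. There are 200 camera calls.

## Working session

There is one attempt and no reset: what is moved stays moved. The work goes in short steps, Python scripts to look and compute and a tool call to move; the robot and the scene stay as the last step left them, time stands still between calls to the robot, and variables do not carry over. Pictures are saved under pics/ and viewed, at most 11 in all, crops included, and the job is handed in when it is done.

Besides the shell and the picture viewer there is one more tool, called after "Emit:" as name(argument=value, ...), one argument or row to a line, values as JSON. apply_moves: Moves the arm, as the interface text tells. Its arguments: {"type":"object","properties":{"series":{"type":"array"},"claw":{"type":"number"},"newtons":{"type":"number"}},"required":["series"]}

```bash
mkdir -p pics; ls; cat > h.py <<'E'
import numpy as np, cv2
from scipy.spatial.transform import Rotation as R
from plant import robot
def shot(n,f):
    c=robot.calibration(n); p,d=robot.read_camera(n); cv2.imwrite('pics/%s.png'%f,p); np.savez('pics/%s.npz'%f,d=d,E=c['extrinsics'],K=[c['fx'],c['fy'],c['cx'],c['cy']]); return p,d
def cloud(f):
    z=np.load('pics/%s.npz'%f); d=z['d']; fx,fy,cx,cy=z['K']; v,u=np.mgrid[:480,:640]
    P=np.stack([(u-cx)/fx*d,(v-cy)/fy*d,d],-1); E=z['E']; return (P-E[:3,3])@E[:3,:3]
E
python3 - <<'E'
from h import *
s=robot.read_state(); print(s)
for n in('scene','top'): shot(n,n+'0'); print(np.linalg.inv(robot.calibration(n)['extrinsics']).round(3).tolist())
E
```

```text
pics
{'t': 0.0, 'q': array([-1.32640064e+00,  1.31144355e-01,  1.48926286e+00, -1.82575265e-05,
        1.52299239e+00, -8.53800806e-02]), 'dq': array([-0.00108707,  0.00040139,  0.00132266, -0.00046679, -0.0003701 ,
       -0.00082266]), 'joint_torque': array([ 1.05353363e-03, -5.59828699e+01, -4.91761065e+01,  7.69503484e-02,
        3.52477888e-02, -2.23819352e-04]), 'tool_pos': array([ 0.19427287, -0.56743929,  0.4037062 ]), 'orientation': array([-3.09720687e+00, -5.15372424e-01,  2.53841888e-04]), 'force': array([-0.21157983,  0.01526237,  0.31270368]), 'wrist_torque': array([-0.03745324, -0.03520756, -0.02077349]), 'gripper_force': 0.0, 'opening': 0.09319247016939258}
[[-0.679, -0.369, 0.634, -0.247], [-0.734, 0.342, -0.587, 0.661], [-0.0, -0.864, -0.503, 0.682], [0.0, 0.0, 0.0, 1.0]]
[[-0.027, -0.995, 0.096, 0.356], [-1.0, 0.025, -0.016, 0.041], [0.014, -0.096, -0.995, 1.466], [0.0, 0.0, 0.0, 1.0]]
```

View pics/scene0.png

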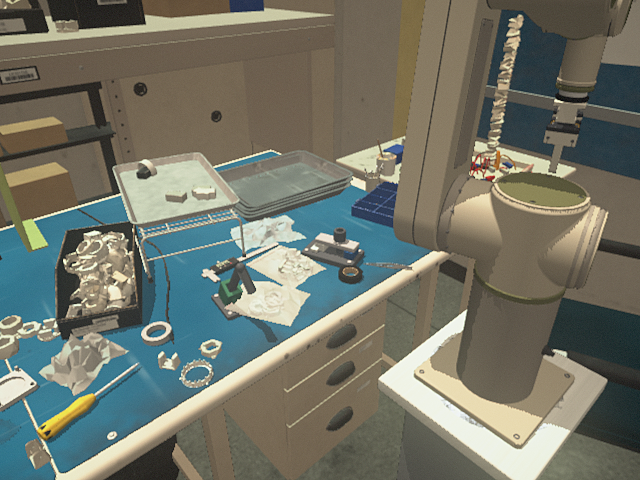

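View pics/top0.png

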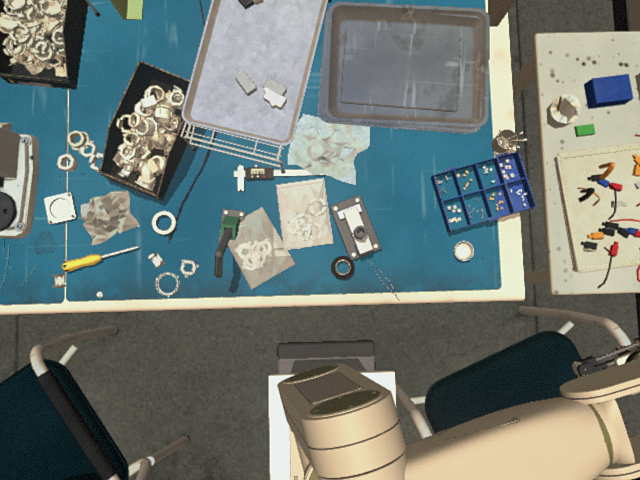

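The top view shows the green stand with the key at about (228,240) and the clamp at (355,225). The gauge is at (343,267), the tweezers at (385,282) and the cap at (463,251).

```bash
python3 - <<'E'
from h import *
t=cv2.imread('pics/top0.png'); s=cv2.imread('pics/scene0.png')
a=cv2.resize(t[195:295,200:400],(800,400),interpolation=2); b=cv2.resize(s[220:320,200:360],(320*2,400),interpolation=2)
a=a; cv2.imwrite('pics/c1.png',a); cv2.imwrite('pics/c2.png',b)
for f,(u0,u1,v0,v1) in {'top0':(205,400,200,290),'scene0':(205,375,222,325)}.items():
    P=cloud(f); z=np.load('pics/%s.npz'%f)['d']
    Q=P[v0:v1,u0:u1]; 
    print(f)
    for v in range(v0,v1,5): print(v,' '.join('%3d'%(1000*P[v,u,2]) for u in range(u0,u1,6)))
E
```

```text
top0
200   3   3   5   0   1   1   2   9   3   0   5   0   3  27  32  27  34  28  31  20  17   8   6   4  19  17  20   5   7   3  -3  -1   2
205   2  10   7   4   4  -1   2   2   2   1   5   2   1  29  42  37  31  35  25  36  32   8  22  16  18  21  16   4   2   4   0  -3   3
210   0   2   9   8  10  11   4   4   4  11  -2   0   5  25  35  31  28  37  24  38  21  15  21  26  52  57  27   4   3  -2   9   8   2
215   6   7   2  14  11  15  18   4   9  13   9   4   8  25  37  39  33  26  42  27  16   8  22  29  52  56  11  24   4   3   1  -5   4
220   5   1   5  55  48  43  11  15  16  29  13   2   2  25  26  42  35  36  29  15  22  -2  19  18  53  55  52  16   5  -1 1466   4   6
225   1   3   4  73  76  69  18  22  21  29  19   9   1  20  23  38  42  32  34  29  26   0  14  19  55  53  55  13   7   1   3  -5   1
230   6   0   8  62  68  68  22  38  25  36  28  20   4  19  33  34  34  29  29  21  17   0   6  19  21  84  57  23  17   0   4   3   2
235   3   4   4  85  85  59  20  35  30  29  36  23  11  17  37  22  33  26  24  30  24   2   0  24  21  82  67  51  20   4   5   3   4
240   
[... 3191 characters left out ...]
19  27  36  37  25  31  40  25  28  22  20  12   3   1   1   4   3   3   2   3   1  -1  -4
302   2   1  11  17  24  26  26  32  31  34  29  30  33  31  28  16  16   2   1   5   4   4   2   2   0   0   0  -1 -10
307   1   2   5  13  16  19  24  24  24  25  23  25  26  24  24  19   1   1   2   4   4   2   2   0  -1  -1  -5 -16 -201
312   0   2   3  14  15  11  14  19  18  23  27  27  26  26  22  12   1   0   0   2   3   1   1   0  -3  -7 -18 -207 -220
317   1   2   3   2  11   5   2   2  11  12  16  18  22  22  22   0   0   1   4   2   2   0   0  -3 -10 -20 -210 -225 -240
322   1   2   3   2   3   3   1   2   2   2   2   0  12  15  16   4   2   2   0   0   0   0  -5 -14 -27 -222 -234 -244 -262
```

View pics/c1.png

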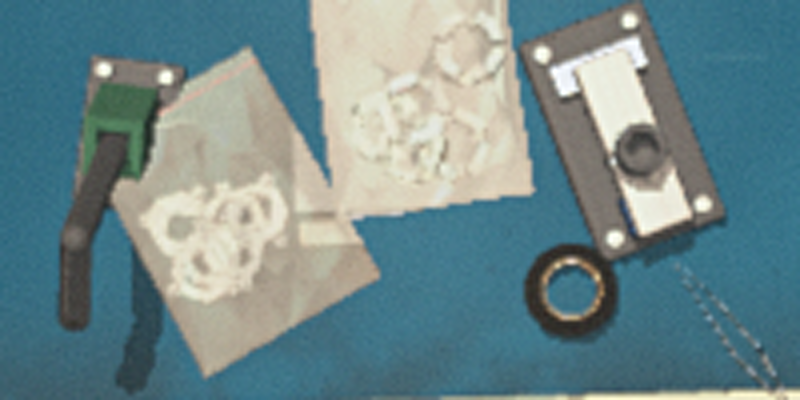

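View pics/c2.png

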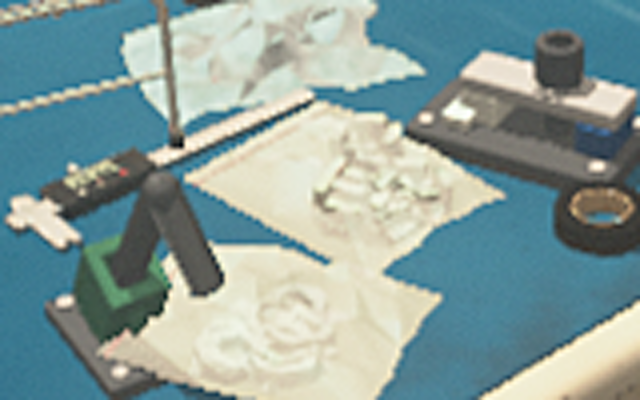

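```bash
cat >> h.py <<'E'
from scipy.optimize import least_squares
def segd(p,a,b):
    t=np.clip((p-a)@(b-a)/((b-a)@(b-a)),0,1); return np.linalg.norm(p-a-t[:,None]*(b-a),axis=1)
def keyfit(P,x0,rad=0.0092):
    def f(x):
        e=x[:3]; h=np.array([np.cos(x[3]),np.sin(x[3]),0]); u=np.array([0,0,1.])
        X=.5*h-.866*u; S=-.866*h-.5*u
        return np.minimum(segd(P,e,e+.105*X),segd(P,e,e+.058*S))-rad
    r=least_squares(f,x0,loss='soft_l1',f_scale=.003); return r.x,np.sqrt(np.median(r.fun**2))
E
python3 - <<'E'
from h import *
A=cloud('top0')[200:290,205:400].reshape(-1,3); B=cloud('scene0')[222:325,205:375].reshape(-1,3)
for n,Q in (('top',A),('scene',B)):
    k=Q[(Q[:,1]>.08)&(Q[:,2]>.09)&(Q[:,2]<.2)]
    print(n,len(k),k.min(0),k.max(0))
    x,e=keyfit(k,np.r_[np.median(k,0)[:2],.15,0.]); print('key',x.round(4),e)
    s=Q[(Q[:,1]<.06)&(Q[:,2]>.068)&(Q[:,2]<.11)]; print('screw',len(s),s.min(0),s.max(0),np.median(s,0))
T=cloud('top0')
for u,v in ((343,267),(463,251),(385,282),(228,212),(300,160),(270,160),(240,152),(445,215)): print((u,v),T[v,u].round(3))
m=(T[:,:,2]>.05)&(T[:,:,2]<.3)&(T[:,:,0]>.25)&(np.abs(T[:,:,1])<.35); Q=T[m]
for x in np.arange(.3,.95,.05): print(round(x,2),[int(1000*np.max(Q[(abs(Q[:,0]-x)<.025)&(abs(Q[:,1]-y)<.025)][:,2],initial=0)) for y in np.arange(.3,-.31,-.05)])
E
```

```text
top 347 [0.39562251 0.23988759 0.09153149] [0.49923647 0.27059289 0.16298902]
key [ 0.4506  0.255   0.1502 -0.1443] 0.0012388295866786816
screw 106 [ 0.48153892 -0.09072616  0.06804711] [ 0.51117097 -0.06088215  0.09567185] [ 0.49602885 -0.07616226  0.08652408]
scene 477 [0.3951665  0.10825821 0.09010315] [0.6982028  0.27110767 0.15970898]
key [ 0.4544  0.2538  0.1515 -0.1634] 0.0016676230150094867
screw 137 [ 0.47735104 -0.09235011  0.06806077] [ 0.51204413 -0.05798722  0.08906593] [ 0.49052055 -0.06966664  0.08180421]
(343, 267) [ 0.416 -0.036  0.002]
(463, 251) [ 0.449 -0.347 -0.   ]
(385, 282) [ 0.375 -0.142  0.005]
(228, 212) [0.563 0.253 0.015]
(300, 160) [0.693 0.067 0.021]
(270, 160) [0.699 0.145 0.001]
(240, 152) [0.721 0.222 0.007]
(445, 215) [ 0.54  -0.297  0.03 ]
0.3 [0, 0, 0, 0, 0, 0, 0, 0, 0, 0, 0, 0, 0]
0.35 [0, 0, 0, 0, 0, 0, 0, 0, 0, 0, 0, 0, 0]
0.4 [0, 135, 0, 0, 0, 0, 0, 0, 0, 0, 0, 0, 0]
0.45 [0, 162, 0, 0, 0, 0, 0, 59, 63, 0, 0, 0, 0]
0.5 [0, 123, 0, 0, 0, 0, 0, 93, 95, 0, 0, 0, 0]
0.55 [0, 78, 58, 0, 0, 0, 0, 61, 59, 0, 0, 0, 0]
0.6 [0, 0, 0, 0, 0, 0, 0, 0, 0, 0, 0, 0, 0]
0.65 [0, 0, 0, 137, 130, 0, 0, 0, 0, 0, 0, 0, 0]
0.7 [137, 136, 156, 157, 157, 0, 0, 0, 0, 0, 0, 0, 0]
0.75 [157, 158, 159, 142, 154, 158, 0, 0, 76, 77, 76, 75, 76]
0.8 [161, 141, 152, 164, 163, 158, 77, 79, 78, 77, 72, 66, 58]
0.85 [159, 144, 165, 162, 164, 160, 78, 50, 50, 50, 0, 51, 50]
0.9 [157, 142, 152, 140, 140, 158, 156, 52, 50, 50, 50, 50, 51]
```

```bash
cat >> h.py <<'E'
from scipy.linalg import logm,expm
import math
def T(p,Rm): M=np.eye(4); M[:3,:3]=Rm; M[:3,3]=p; return M
def cur():
    s=robot.read_state(); return T(s['tool_pos'],R.from_rotvec(s['orientation']).as_matrix())
def tool(h,el):  # tool z at elevation el in vertical plane of heading h, tool y = -left
    H=np.array([np.cos(h),np.sin(h),0]);U=np.array([0,0,1.]);z=np.cos(el)*H+np.sin(el)*U; y=np.array([np.sin(h),-np.cos(h),0]); return np.stack([np.cross(y,z),y,z],1)
def grasp(p,h,el): Rm=tool(h,el); return T(np.array(p)-.167*Rm[:,2],Rm)
def plan(A,B,n=None):
    D=np.linalg.inv(A)@B
    w=R.from_matrix(D[:3,:3]).magnitude()
    n=n or max(math.ceil(w/.12),math.ceil(np.linalg.norm(D[:3,3])/.037),1)
    S=np.real(expm(logm(D)/n)); sh=(S[:3,3]*1000).round(1); rv=R.from_matrix(S[:3,:3]).as_rotvec().round(4)
    print(n,'rows of',[sh.tolist(),rv.tolist()]); St=T(sh/1000,R.from_rotvec(rv).as_matrix())
    for i in range(n): A=A@St
    print(' end',A[:3,3].round(4),'err',((A-B)[:3,3]*1000).round(2)); return A
E
python3 - <<'E'
from h import *
A=cur(); E=robot.calibration('wrist')['extrinsics']; print('cam in tool',(np.linalg.inv(A)@np.linalg.inv(E)).round(3).tolist(),robot.calibration('wrist')['fx'])
V=T([.42,-.09,.42],tool(0,-np.pi/2)); A=plan(A,V)
e=np.array([.4525,.2545,.1505]);h=-.15;H=np.array([np.cos(h),np.sin(h),0]);U=np.array([0,0,1.]);X=.5*H-.866*U
G=grasp(e+.055*X,h,np.radians(-120)); pre=G.copy(); pre[:3,3]-=.08*G[:3,2]
print(G[:3,3],pre[:3,3]); plan(A,pre)
E
```

```text
cam in tool [[-0.0, -0.964, -0.268, 0.073], [1.0, 0.0, -0.001, 0.0], [0.001, -0.268, 0.964, 0.021], [0.0, 0.0, 0.0, 1.0]] 350.2256971274224
15 rows of [[20.5, -28.8, -1.1], [-0.0001, 0.0, 0.022]]
 end [ 0.4205 -0.0905  0.4207] err [ 0.48 -0.53  0.7 ]
[0.56225359 0.23791237 0.24749624] [0.60180443 0.23193484 0.31677827]
11 rows of [[16.5, -30.3, 6.0], [0.0036, -0.0475, 0.0133]]
 end [0.6018 0.2323 0.3172] err [-0.    0.32  0.43]
```

Emit:
apply_moves(
  series=[
    [[20.5, -28.8, -1.1], [0, 0, 0.022]],
    [[20.5, -28.8, -1.1], [0, 0, 0.022]],
    [[20.5, -28.8, -1.1], [0, 0, 0.022]],
    [[20.5, -28.8, -1.1], [0, 0, 0.022]],
    [[20.5, -28.8, -1.1], [0, 0, 0.022]],
    [[20.5, -28.8, -1.1], [0, 0, 0.022]],
    [[20.5, -28.8, -1.1], [0, 0, 0.022]],
    [[20.5, -28.8, -1.1], [0, 0, 0.022]],
    [[20.5, -28.8, -1.1], [0, 0, 0.022]],
    [[20.5, -28.8, -1.1], [0, 0, 0.022]],
    [[20.5, -28.8, -1.1], [0, 0, 0.022]],
    [[20.5, -28.8, -1.1], [0, 0, 0.022]],
  ],
)

```text
t: 1.1
tool_pos: [0.363, -0.178, 0.4178]
orientation: [3.14, 0.101, 0.0]
force: [1.7, -0.4, 1.0]
opening: 0.0929
gripper_force: 0.0
```

Emit:
apply_moves(
  series=[
    [[20.5, -28.8, -1.1], [0, 0, 0.022]],
    [[20.5, -28.8, -1.1], [0, 0, 0.022]],
    [[20.5, -28.8, -1.1], [0, 0, 0.022]],
    [[0, 0, 0], [0, 0, 0]],
    [[0, 0, 0], [0, 0, 0]],
    [[0, 0, 0], [0, 0, 0]],
  ],
)

```text
t: 1.6
tool_pos: [0.4203, -0.0907, 0.4208]
orientation: [3.141, 0.002, -0.002]
force: [-0.6, -0.5, -0.5]
opening: 0.0928
gripper_force: 0.0
```

```bash
python3 - <<'E'
from h import *
print(cur()[:3,3], robot.read_state()['q'].round(2),robot.read_state()['dq'].round(3))
p,d=shot('wrist','w1'); P=cloud('w1')
m=(P[:,:,2]>.068)&(P[:,:,2]<.11)&(abs(P[:,:,0]-.494)<.03)&(abs(P[:,:,1]+.075)<.03)
v,u=np.where(m); print(u.min(),u.max(),v.min(),v.max()); Q=P[m]; print(Q.min(0),Q.max(0),np.median(Q,0))
c=int(u.mean()),int(v.mean()); r=45; cv2.imwrite('pics/w1c.png',cv2.resize(p[max(0,c[1]-r):c[1]+r,c[0]-r:c[0]+r],(600,600),interpolation=2)); print(c)
E
```

```text
[ 0.42030912 -0.09074857  0.42078007] [-0.33 -0.35  1.91 -0.    1.59  1.24] [-0.034 -0.009  0.004 -0.001  0.002  0.001]
284 320 122 159
[ 0.48020848 -0.09340534  0.06831952] [ 0.51115984 -0.06196346  0.08855106] [ 0.49625122 -0.07706923  0.08585903]
(301, 140)
```

View pics/w1c.png

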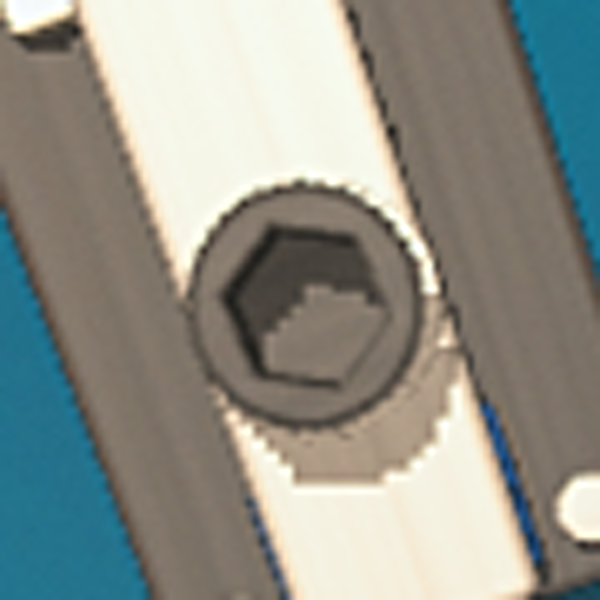

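The wrist crop shows the socket hex clearly. Its corners lie at about (272,227), (352,238), (388,308), (340,384), (263,372) and (227,298), with the centre near (306,304). I'll turn these into world positions.

```bash
python3 - <<'E'
from h import *
z=np.load('pics/w1.npz'); fx,fy,cx,cy=z['K']; E=z['E']; Rt=E[:3,:3]; C=-Rt.T@E[:3,3]
def px(x,y,h=.087):
    u=256+(x+.5)/6.667-.5; v=95+(y+.5)/6.667-.5; r=Rt.T@np.array([(u-cx)/fx,(v-cy)/fy,1]); return C+r*(h-C[2])/r[2]
K=np.array([px(*c) for c in [(272,227),(352,238),(388,308),(340,384),(263,372),(227,298)]])
c=K.mean(0); print('hex c',c,'head c',px(306,304)); d=K-c; a=np.degrees(np.arctan2(d[:,1],d[:,0])); print(a.round(1),np.mod(a,60).round(1),np.linalg.norm(d,axis=1))
e=np.array([.4525,.2545,.1505]);h=-.15;H=np.array([np.cos(h),np.sin(h),0]);U=np.array([0,0,1.]);X=.5*H-.866*U
G=grasp(e+.055*X,h,np.radians(-120)); pre=G.copy(); pre[:3,3]-=.08*G[:3,2]
plan(cur(),pre)
E
```

```text
hex c [ 0.49600379 -0.07761489  0.087     ] head c [ 0.49611425 -0.07748716  0.087     ]
[  24.6  -35.4  -92.1 -157.1  145.3   85.3] [24.6 24.6 27.9 22.9 25.3 25.3] [0.01049684 0.01008135 0.01043135 0.01071373 0.01017986 0.01031501]
11 rows of [[16.5, -30.3, 6.0], [0.0036, -0.0474, 0.0133]]
 end [0.6015 0.2314 0.3172] err [-0.34 -0.49  0.47]
```

Emit:
apply_moves(
  series=[
    [[16.5, -30.3, 6.0], [0.0036, -0.0475, 0.0133]],
    [[16.5, -30.3, 6.0], [0.0036, -0.0475, 0.0133]],
    [[16.5, -30.3, 6.0], [0.0036, -0.0475, 0.0133]],
    [[16.5, -30.3, 6.0], [0.0036, -0.0475, 0.0133]],
    [[16.5, -30.3, 6.0], [0.0036, -0.0475, 0.0133]],
    [[16.5, -30.3, 6.0], [0.0036, -0.0475, 0.0133]],
    [[16.5, -30.3, 6.0], [0.0036, -0.0475, 0.0133]],
    [[16.5, -30.3, 6.0], [0.0036, -0.0475, 0.0133]],
    [[16.5, -30.3, 6.0], [0.0036, -0.0475, 0.0133]],
    [[16.5, -30.3, 6.0], [0.0036, -0.0475, 0.0133]],
    [[16.5, -30.3, 6.0], [0.0036, -0.0475, 0.0133]],
  ],
  claw=0.5,
)

```text
t: 2.57
tool_pos: [0.6031, 0.2313, 0.3172]
orientation: [-2.987, 0.229, 0.803]
force: [0.2, -0.5, 0.1]
opening: 0.0465
gripper_force: 0.0
```

Emit:
apply_moves(
  series=[
    [[0, 0, 0], [0, 0, 0]],
    [[0, 0, 0], [0, 0, 0]],
    [[0, 0, 0], [0, 0, 0]],
  ],
)

```text
t: 2.82
tool_pos: [0.6023, 0.2303, 0.3176]
orientation: [-2.989, 0.227, 0.801]
force: [0.2, -0.1, 0.3]
opening: 0.0466
gripper_force: 0.0
```

```bash
python3 - <<'E'
from h import *
print(cur().round(4).tolist(), robot.read_state()['q'].round(2))
p,d=shot('wrist','w2'); P=cloud('w2').reshape(-1,3); dd=d.ravel()
k=P[(abs(P[:,1]-.25)<.05)&(P[:,2]>.09)&(P[:,2]<.17)&(P[:,0]>.38)&(P[:,0]<.52)&(dd>.05)]
print(len(k),k.min(0),k.max(0))
x,e=keyfit(k,np.array([.4525,.2545,.1505,-.15])); print(x.round(4),e)
s=np.random.default_rng(0).permutation(len(k))[:4000]
H=np.array([np.cos(x[3]),np.sin(x[3]),0])
for rad in(.0085,.0095): print(keyfit(k[s],x,rad)[0].round(4))
E
```

```text
[[0.8562, -0.1509, -0.4941, 0.6023], [-0.1307, -0.9886, 0.0754, 0.2303], [-0.4999, 0.0001, -0.8661, 0.3176], [0.0, 0.0, 0.0, 1.0]] [0.23 0.55 1.19 0.2  1.89 1.97]
3578 [0.44584435 0.20380799 0.0900035 ] [0.51997169 0.26759126 0.16997246]
[ 0.453   0.2516  0.1426 -0.0939] 0.0015035987044187435
[ 0.4535  0.2519  0.1436 -0.1075]
[ 0.4528  0.2514  0.1422 -0.0868]
```

View pics/w2.png

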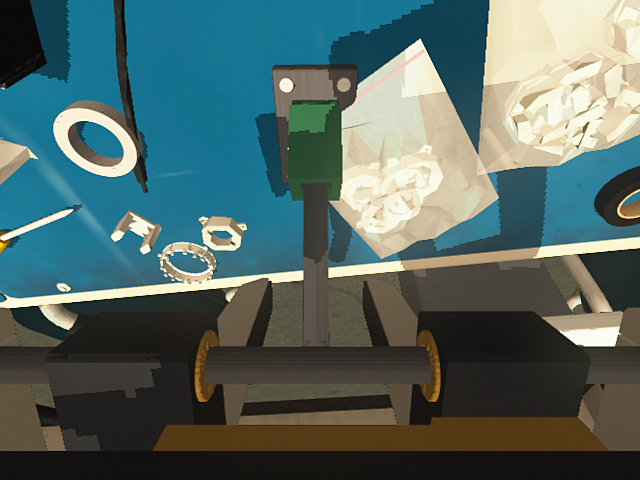

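The wrist view shows the long arm running up the middle between columns 303 and 330, nearly parallel to the tool plane, with open fingers on either side of it. I'll measure its lateral offset and twist from the depth in that strip.

```bash
python3 - <<'E'
from h import *
A=cur(); P=cloud('w2'); Ti=np.linalg.inv(A)
Q=P@Ti[:3,:3].T+Ti[:3,3]  # tool frame
for v in range(190,345,15):
    r=Q[v,285:350]; w=P[v,285:350]; m=(w[:,2]>.075)&(w[:,2]<.17); u=np.where(m)[0]+285
    if m.any(): print(v,u.min(),u.max(),(r[m].mean(0)*1000).round(1), 'midy',round(500*(r[m][:,1].min()+r[m][:,1].max()),1),w[m].mean(0).round(4))
e=np.array([.4525,.2545,.1505]); print(Ti[:3,:3]@e+Ti[:3,3], robot.calibration('wrist')['cx'])
E
```

```text
205 305 326 [ 33.8  -0.3 260.2] midy -0.4 [0.5032 0.2458 0.0766]
220 304 327 [ 24.2  -0.4 256. ] midy -0.4 [0.4971 0.2469 0.085 ]
235 304 328 [ 1.480e+01 -1.000e-01  2.519e+02] midy -0.1 [0.491  0.2475 0.0933]
250 304 328 [  5.5  -0.  247.5] midy -0.1 [0.4852 0.2483 0.1017]
265 304 328 [ -3.4  -0.  242.6] midy -0.1 [0.4799 0.2491 0.1104]
280 304 328 [-12.4  -0.  238.6] midy -0.0 [0.4742 0.25   0.1184]
295 303 328 [-21.3  -0.3 234.5] midy -0.4 [0.4686 0.2512 0.1264]
310 303 328 [-2.98e+01 -1.00e-01  2.30e+02] midy -0.3 [0.4635 0.2517 0.1345]
325 303 328 [-38.4  -0.3 225.9] midy -0.3 [0.4582 0.2527 0.1424]
340 303 329 [-47.1   0.  222.3] midy 0.0 [0.4525 0.2533 0.1498]
[-0.04759525 -0.00122555  0.22175634] 317.15223585435
```

Emit:
apply_moves(
  series=[
    [[0, 0, 15], [0, 0, 0]],
    [[0, 0, 20], [0, 0, 0]],
    [[0, 0, 20], [0, 0, 0]],
    [[0, 0, 15], [0, 0, 0]],
    [[0, 0, 10], [0, 0, 0]],
    [[0, 0, 5], [0, 0, 0]],
    [[0, 0, 0], [0, 0, 0]],
  ],
)

```text
t: 3.45
tool_pos: [0.5595, 0.2377, 0.245]
orientation: [-2.989, 0.226, 0.799]
force: [-0.1, 0.0, 0.9]
opening: 0.0464
gripper_force: 0.0
```

Emit:
apply_moves(
  series=[
    [[0, 0, 0], [0, 0, 0]],
    [[0, 0, 0], [0, 0, 0]],
    [[0, 0, 0], [0, 0, 0]],
    [[0, 0, 0], [0, 0, 0]],
    [[0, 0, 0], [0, 0, 0]],
    [[0, 0, 0], [0, 0, 0]],
    [[0, 0, 0], [0, 0, 0]],
    [[0, 0, 0], [0, 0, 0]],
  ],
  claw=0.1,
  newtons=45,
)

```text
t: 4.12
tool_pos: [0.56, 0.2384, 0.2444]
orientation: [-2.989, 0.225, 0.8]
force: [0.5, -0.6, 1.8]
opening: 0.0168
gripper_force: 45.0
```

```bash
python3 - <<'E'
from h import *
s=robot.read_state(); print({k:np.round(s[k],3) for k in('t','q','force','wrist_torque','opening','gripper_force')}); A=cur(); print(A.round(4).tolist())
p,d=shot('wrist','w3'); P=cloud('w3'); Ti=np.linalg.inv(A); Q=P@Ti[:3,:3].T+Ti[:3,3]
for v in range(100,345,10):
    w=P[v,285:350]; m=(w[:,2]>.07)&(w[:,2]<.17); r=Q[v,285:350][m]
    if m.any(): print(v,m.sum(),(np.median(r,0)*1000).round(1),np.median(w[m],0).round(4))
h=-.148;X=np.array([.5*np.cos(h),.5*np.sin(h),-.866]); print('out in tool',(-A[:3,:3].T@X*60).round(1))
E
```

```text
{'t': np.float64(4.117), 'q': array([0.256, 0.517, 1.367, 0.202, 1.742, 1.962]), 'force': array([ 0.463, -0.621,  1.775]), 'wrist_torque': array([-0.144, -0.165,  0.017]), 'opening': np.float64(0.017), 'gripper_force': np.float64(45.011)}
[[0.8565, -0.1495, -0.494, 0.56], [-0.1293, -0.9888, 0.0751, 0.2384], [-0.4997, -0.0004, -0.8662, 0.2444], [0.0, 0.0, 0.0, 1.0]]
190 56 [ 55.3   2.1 168.6] [0.5235 0.242  0.0707]
200 43 [ 50.6  -0.3 171.7] [0.5186 0.2451 0.0704]
220 19 [ 40.7   1.  176.5] [0.5077 0.2453 0.0711]
230 37 [ 36.3   1.  175.5] [0.5044 0.2456 0.0742]
240 37 [ 32.2   1.  173.4] [0.5017 0.246  0.0781]
250 38 [ 28.    0.8 171.7] [0.4993 0.2467 0.0816]
260 38 [ 23.9   0.8 169.9] [0.4967 0.247  0.0852]
270 38 [ 20.    0.8 167.8] [0.4944 0.2474 0.0891]
280 65 [ 15.4   0.6 167.4] [0.4903 0.248  0.0917]
290 65 [ 11.2   0.6 165.9] [0.4872 0.2484 0.0951]
300 64 [  8.4   0.8 161.6] [0.4867 0.2483 0.1002]
310 65 [  5.    0.6 158.8] [0.4859 0.249  0.1044]
320 65 [  1.2   0.6 156.9] [0.4832 0.2494 0.1078]
330 65 [ -2.5   0.6 155.1] [0.4812 0.2498 0.1113]
340 65 [ -6.3   0.6 153.5] [0.4787 0.2501 0.1146]
out in tool [-51.9   0.  -30. ]
```

Emit:
apply_moves(
  series=[
    [[-4.3, 0, -2.5], [0, 0, 0]],
    [[-8.6, 0, -5], [0, 0, 0]],
    [[-8.6, 0, -5], [0, 0, 0]],
    [[-8.6, 0, -5], [0, 0, 0]],
  ],
)

```text
t: 4.5
tool_pos: [0.5419, 0.2412, 0.275]
orientation: [-2.989, 0.224, 0.802]
force: [0.7, 0.4, -2.4]
opening: 0.0163
gripper_force: 45.0
```

Emit:
apply_moves(
  series=[
    [[-8.6, 0, -5], [0, 0, 0]],
    [[-8.6, 0, -5], [0, 0, 0]],
    [[-8.6, 0, -5], [0, 0, 0]],
    [[-8.6, 0, -5], [0, 0, 0]],
    [[-8.6, 0, -5], [0, 0, 0]],
    [[0, 0, -20], [0, 0, 0]],
    [[0, 0, -30], [0, 0, 0]],
    [[0, 0, -30], [0, 0, 0]],
    [[0, 0, -20], [0, 0, 0]],
  ],
)

```text
t: 5.25
tool_pos: [0.5682, 0.2371, 0.4075]
orientation: [-2.989, 0.224, 0.797]
force: [0.9, 0.5, -2.8]
opening: 0.0167
gripper_force: 45.0
```

```bash
python3 - <<'E'
from h import *
h=.436;H=np.array([np.cos(h),np.sin(h),0]); G=grasp(np.array([.496,-.0776,.207])+.057*H,h,np.radians(-60)); print(G[:3,3]); plan(cur(),G)
E
```

```text
[ 0.47197912 -0.0887914   0.35162624]
10 rows of [[-13.8, 32.3, 4.8], [-0.0001, 0.1013, -0.0613]]
 end [ 0.4723 -0.0892  0.3516] err [ 0.32 -0.42 -0.05]
```

Emit:
apply_moves(
  series=[
    [[-11.5, 26.9, 4.0], [0, 0.0844, -0.0511]],
    [[-11.5, 26.9, 4.0], [0, 0.0844, -0.0511]],
    [[-11.5, 26.9, 4.0], [0, 0.0844, -0.0511]],
    [[-11.5, 26.9, 4.0], [0, 0.0844, -0.0511]],
    [[-11.5, 26.9, 4.0], [0, 0.0844, -0.0511]],
    [[-11.5, 26.9, 4.0], [0, 0.0844, -0.0511]],
    [[-11.5, 26.9, 4.0], [0, 0.0844, -0.0511]],
    [[-11.5, 26.9, 4.0], [0, 0.0844, -0.0511]],
    [[-11.5, 26.9, 4.0], [0, 0.0844, -0.0511]],
    [[-11.5, 26.9, 4.0], [0, 0.0844, -0.0511]],
    [[-11.5, 26.9, 4.0], [0, 0.0844, -0.0511]],
    [[-11.5, 26.9, 4.0], [0, 0.0844, -0.0511]],
  ],
)

```text
t: 6.25
tool_pos: [0.4725, -0.0897, 0.3478]
orientation: [-2.862, -0.637, -0.768]
force: [0.6, 2.7, -3.5]
opening: 0.0168
gripper_force: 45.0
```

Emit:
apply_moves(
  series=[
    [[0, 0, 0], [0, 0, 0]],
    [[0, 0, 0], [0, 0, 0]],
    [[0, 0, 0], [0, 0, 0]],
    [[0, 0, 0], [0, 0, 0]],
  ],
)

```text
t: 6.58
tool_pos: [0.4736, -0.0878, 0.348]
orientation: [-2.862, -0.634, -0.759]
force: [0.6, 0.8, -4.0]
opening: 0.016
gripper_force: 45.0
```

```bash
python3 - <<'E'
from h import *
A=cur(); s=robot.read_state(); print(A.round(4).tolist(),s['q'].round(2),s['force'].round(2),s['wrist_torque'].round(2))
p,_=shot('wrist','w4'); q,_=shot('scene','s4'); shot('top','t4')
h=.436;H=np.array([np.cos(h),np.sin(h),0]);e=np.array([.496,-.0776,.207])
for n in('top','scene','wrist'):
    c=robot.calibration(n);E=c['extrinsics']
    print(n,[ (lambda y:(round(c['fx']*y[0]/y[2]+c['cx']),round(c['fy']*y[1]/y[2]+c['cy'])))(E[:3,:3]@x+E[:3,3]) for x in (e,e+.15*H,e-[0,0,.06])])
a=cv2.resize(q[180:270,290:410],(800,600),interpolation=2); cv2.imwrite('pics/s4c.png',a); 
E
```

```text
[[0.7873, 0.4227, 0.4488, 0.4736], [0.3659, -0.9062, 0.2117, -0.0878], [0.4962, -0.0024, -0.8682, 0.348], [0.0, 0.0, 0.0, 1.0]] [-0.45 -0.36  2.09  0.44  1.11  0.55] [ 0.65  0.82 -4.  ] [-0.22  0.47  0.03]
top [(365, 227), (335, 167), (363, 229)]
scene [(340, 187), (285, 178), (340, 209)]
wrist [(319, 454), (319, 127), (319, 418)]
```

View pics/s4c.png

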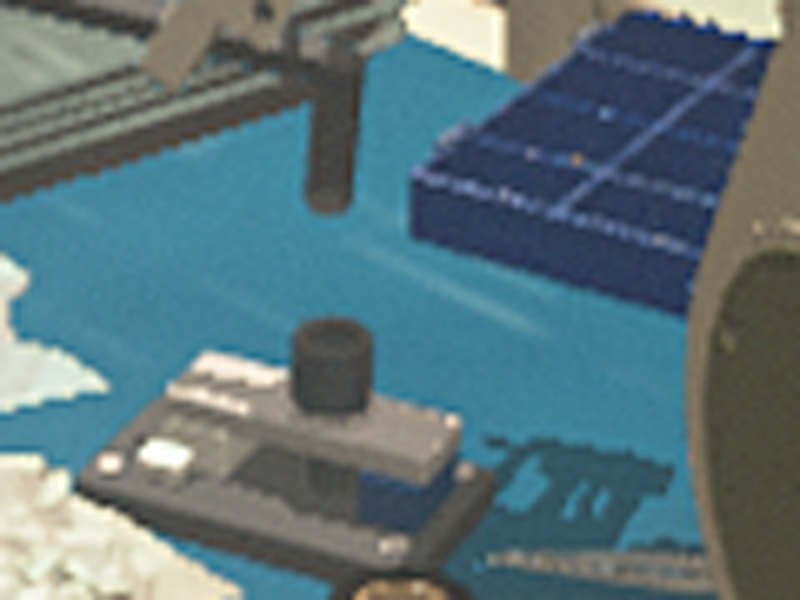

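View pics/w4.png

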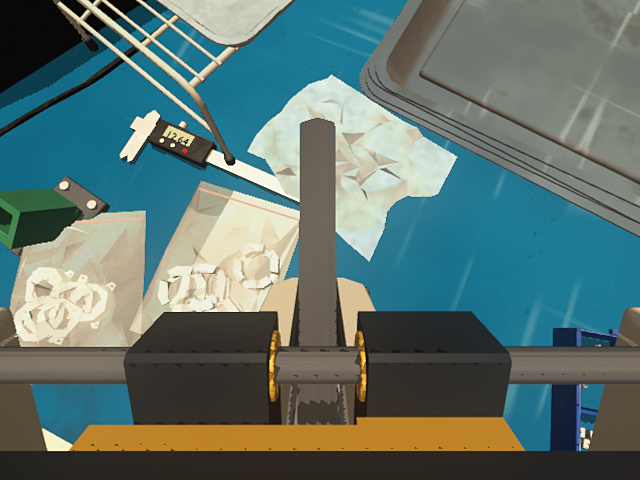

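The scene crop shows the short arm's end at (328,205), above the screw head at (333,325), and leaning about 4° toward the long arm. In the wrist image the long tip is at (318,120). I'll fit the tilt and tip position.

```bash
python3 - <<'E'
from h import *
A=cur(); Ti=np.linalg.inv(A); P=cloud('w4'); Q=(P@Ti[:3,:3].T+Ti[:3,3])*1000
z=[]
for v in range(112,300,8):
    w=P[v,290:345]; m=(w[:,2]>.15)&(w[:,2]<.30); r=Q[v,290:345][m]
    if m.any(): z.append(np.r_[v,m.sum(),np.median(r,0),(r[:,1].min()+r[:,1].max())/2]); print(z[-1].round(1))
z=np.array(z); k=(z[:,0]>130)&(z[:,0]<270); f=np.polyfit(z[k,2],z[k,4],1); print('slope deg',np.degrees(np.arctan(f[0])),f)
g=np.polyfit(z[k,2],z[k,3],1); print('yaw slope',g)
for n,f_ in(('scene','s4'),('top','t4')):
    P=cloud(f_).reshape(-1,3); r=P-[.496,-.0776,0]; rr=np.hypot(r[:,0],r[:,1])
    s=P[(rr<.03)&(P[:,2]>.135)&(P[:,2]<.20)]; print(n,len(s))
    for lo in np.arange(.135,.2,.012):
        q=s[(s[:,2]>=lo)&(s[:,2]<lo+.012)]; 
        if len(q)>3: print(round(lo,3),len(q),q.mean(0).round(4),q.min(0).round(4),q.max(0).round(4))
    s=P[(rr<.022)&(P[:,2]>.065)&(P[:,2]<.10)]; print('screw',len(s),s.min(0).round(4),s.max(0).round(4),s.mean(0).round(4))
E
```

```text
[120.   20.   83.4   0.3 195.7   0.2]
[128.   36.   79.8   0.2 195.8   0.2]
[136.   36.   76.1   0.2 193.7   0.3]
[144.   36.   72.4   0.2 192.    0.2]
[152.   36.   68.8   0.2 190.    0.2]
[160.   36.   65.2   0.2 188.5   0.2]
[168.   36.   61.6   0.2 187.1   0.2]
[176.   36.   58.1   0.2 185.1   0.2]
[184.   36.   54.6   0.2 183.5   0.2]
[192.   35.   51.1  -0.  181.4   0.2]
[200.   36.   47.7   0.2 180.1   0.2]
[ 2.080e+02  3.500e+01  4.420e+01 -1.000e-01  1.784e+02  2.000e-01]
[2.160e+02 3.600e+01 4.090e+01 2.000e-01 1.767e+02 2.000e-01]
[ 2.240e+02  3.600e+01  3.740e+01  2.000e-01  1.754e+02 -1.000e-01]
[ 2.320e+02  3.700e+01  3.410e+01 -1.000e-01  1.738e+02 -1.000e-01]
[ 2.400e+02  3.700e+01  3.080e+01 -1.000e-01  1.719e+02 -1.000e-01]
[2.480e+02 3.800e+01 2.760e+01 1.000e-01 1.702e+02 1.000e-01]
[2.56e+02 3.80e+01 2.42e+01 1.00e-01 1.69e+02 1.00e-01]
[2.640e+02 3.800e+01 2.100e+01 1.000e-01 1.674e+02 1.000e-01]
[2.720e+02 3.800e+01 1.770e+01 1.000e-01 1.661e+02 1.000e-01]
[ 2.800e+02  5.500e+01  1.420e+01 -1.000e-01  1.654e+02 -2.000e-01]
[ 2.88e+02  5.50e+01  1.09e+01 -1.00e-
[... 333 characters left out ...]
  0.1475] [ 0.5105 -0.0729  0.159 ]
0.159 30 [ 0.5027 -0.0806  0.1648] [ 0.4956 -0.0866  0.1591] [ 0.5086 -0.0725  0.1709]
0.171 37 [ 0.5007 -0.0812  0.1771] [ 0.4877 -0.0872  0.1712] [ 0.5079 -0.0716  0.1825]
0.183 16 [ 0.5023 -0.0797  0.1868] [ 0.4932 -0.0873  0.1831] [ 0.5209 -0.0666  0.1936]
0.195 19 [ 0.4973 -0.0679  0.1983] [ 0.4846 -0.0827  0.196 ] [ 0.5158 -0.0583  0.1998]
screw 148 [ 0.4786 -0.0918  0.0652] [ 0.5112 -0.0582  0.0894] [ 0.492  -0.072   0.0793]
top 0Traceback (most recent call last):
  File "<stdin>", line 15, in <module>
    return umr_minimum(a, axis, None, out, keepdims, initial, where)
ValueError: zero-size array to reduction operation minimum which has no identity
```

```bash
cat >> h.py <<'E'
TIP=np.array([-.0799,.0001,.1937]); SOC=np.array([.496,-.0777])
def tipworld(A=None): A=cur() if A is None else A; return A[:3,:3]@TIP+A[:3,3]
def seat(z,h=.436,el=-64.4,c=SOC): Rm=tool(h,np.radians(el)); return T(np.r_[c,z]-Rm@TIP,Rm)
E
python3 - <<'E'
from h import *
print(tipworld()); B=seat(.097); plan(cur(),B,6)
E
```

```text
[ 0.49806437 -0.0760102   0.14013768]
6 rows of [[-1.4, 0.1, 7.1], [-0.0004, -0.0122, 0.0002]]
 end [ 0.4855 -0.0828  0.3064] err [ 0.09 -0.26  0.19]
```

Emit:
apply_moves(
  series=[
    [[-1.4, 0.1, 7.1], [-0.0004, -0.0122, 0.0002]],
    [[-1.4, 0.1, 7.1], [-0.0004, -0.0122, 0.0002]],
    [[-1.4, 0.1, 7.1], [-0.0004, -0.0122, 0.0002]],
    [[-1.4, 0.1, 7.1], [-0.0004, -0.0122, 0.0002]],
    [[-1.4, 0.1, 7.1], [-0.0004, -0.0122, 0.0002]],
    [[-1.4, 0.1, 7.1], [-0.0004, -0.0122, 0.0002]],
    [[0, 0, 0], [0, 0, 0]],
    [[0, 0, 0], [0, 0, 0]],
    [[0, 0, 0], [0, 0, 0]],
    [[0, 0, 0], [0, 0, 0]],
  ],
)

```text
t: 7.57
tool_pos: [0.4853, -0.0842, 0.3064]
orientation: [-2.904, -0.64, -0.661]
force: [0.8, 0.7, -3.1]
opening: 0.0164
gripper_force: 45.0
```

```bash
python3 - <<'E'
from h import *
A=cur(); print(tipworld(),np.degrees(np.arcsin(A[2,2])),robot.read_state()['force'].round(2),robot.read_state()['wrist_torque'].round(2))
Ti=np.linalg.inv(A); shot('wrist','w5'); P=cloud('w5'); Q=(P@Ti[:3,:3].T+Ti[:3,3])*1000
z=np.array([np.median(Q[v,305:330],0) for v in range(135,270,8)]); print(np.degrees(np.arctan(np.polyfit(z[:,0],z[:,2],1)[0])))
q,_=shot('scene','s5'); a=cv2.resize(q[185:245,300:380],(800,600),interpolation=2); cv2.imwrite('pics/s5c.png',a)
print(plan(A,seat(.083),1)[:1]); print((A[:3,:3].T@[0,0,-.001]*1000).round(3))
E
```

```text
[ 0.49608236 -0.07944136  0.09714889] -64.36710351657781 [ 0.78  0.72 -3.12] [-0.12  0.33  0.  ]
25.497653996607117
1 rows of [[-5.4, -1.5, 13.1], [0.0015, -0.0006, -0.0021]]
 end [ 0.4854 -0.0825  0.2922] err [ 0.02  0.02 -0.01]
[[0.81745746 0.42233849 0.39165483 0.48542367]]
[-0.433 -0.     0.902]
```

View pics/s5c.png

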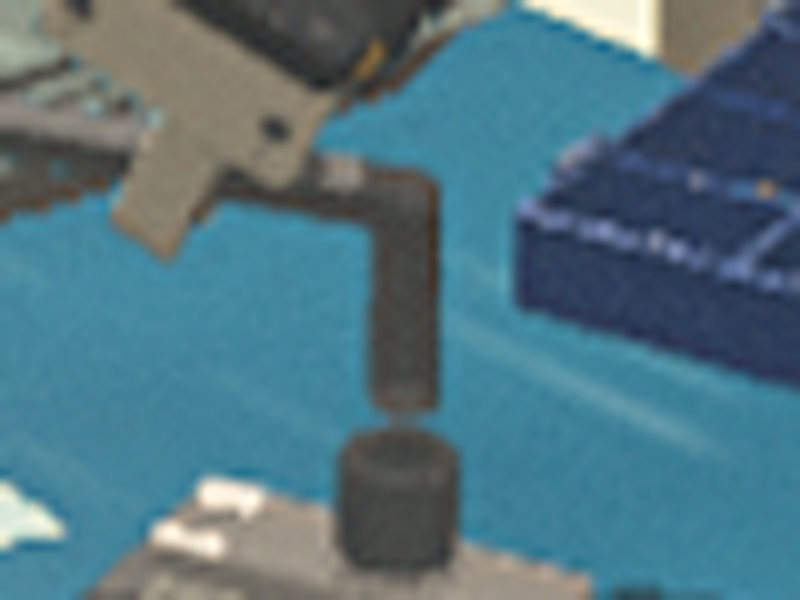

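The short arm now hangs upright (columns 372 to 438) about 0.6 original px right of the screw centre, which matches the measured 1.8 mm offset in y. I'll correct that and lower gently.

Emit:
apply_moves(
  series=[
    [[0.7, -1.5, 0.4], [0.0015, 0, -0.002]],
    [[-0.9, 0, 1.8], [0, 0, 0]],
    [[-0.9, 0, 1.8], [0, 0, 0]],
    [[-0.9, 0, 1.8], [0, 0, 0]],
    [[-0.9, 0, 1.8], [0, 0, 0]],
    [[0, 0, 0], [0, 0, 0]],
    [[0, 0, 0], [0, 0, 0]],
  ],
)

```text
t: 8.25
tool_pos: [0.485, -0.0824, 0.2975]
orientation: [-2.903, -0.643, -0.658]
force: [-0.6, 1.4, -2.7]
opening: 0.0166
gripper_force: 45.0
```

```bash
python3 - <<'E'
from h import *
A=cur(); print(tipworld(),robot.read_state()['force'].round(2)); plan(A,seat(.083),1)
E
```

```text
[ 0.49545808 -0.07741223  0.08824272] [-0.62  1.44 -2.71]
1 rows of [[-2.0, 0.3, 4.8], [-0.0009, 0.0005, -0.0003]]
 end [ 0.4854 -0.0825  0.2923] err [ 0.01 -0.    0.06]
```

Emit:
apply_moves(
  series=[
    [[-0.7, 0.3, 1.8], [0, 0, 0]],
    [[-0.7, 0, 1.5], [0, 0, 0]],
    [[-0.5, 0, 1.0], [0, 0, 0]],
    [[0, 0, 0], [0, 0, 0]],
  ],
)

```text
t: 8.58
tool_pos: [0.4853, -0.0826, 0.2927]
orientation: [-2.903, -0.643, -0.658]
force: [0.1, -0.6, -3.1]
opening: 0.0165
gripper_force: 45.0
```

Emit:
apply_moves(
  series=[
    [[-0.4, 0, 0.9], [0, 0, 0]],
    [[-0.4, 0, 0.9], [0, 0, 0]],
    [[0, 0, 0], [0, 0, 0]],
  ],
)

```text
t: 8.83
tool_pos: [0.4854, -0.0826, 0.2909]
orientation: [-2.903, -0.643, -0.659]
force: [0.3, -0.3, -3.4]
opening: 0.0165
gripper_force: 45.0
```

```bash
python3 - <<'E'
from h import *
s=robot.read_state(); print(tipworld(),s['force'].round(2),s['wrist_torque'].round(2))
E
```

```text
[ 0.49585034 -0.07762037  0.0816663 ] [ 0.26 -0.26 -3.43] [-0.2   0.34  0.01]
```

Emit:
apply_moves(
  series=[
    [[-0.4, 0, 0.9], [0, 0, 0]],
    [[-0.4, 0, 0.9], [0, 0, 0]],
    [[-0.4, 0, 0.9], [0, 0, 0]],
    [[0, 0, 0], [0, 0, 0]],
  ],
)

```text
t: 9.17
tool_pos: [0.4854, -0.0825, 0.2879]
orientation: [-2.903, -0.643, -0.659]
force: [-1.7, -0.5, -3.0]
opening: 0.0164
gripper_force: 45.0
```

Emit:
apply_moves(
  series=[
    [[-0.4, 0, 0.9], [0, 0, 0]],
    [[-0.4, 0, 0.9], [0, 0, 0]],
    [[-0.4, 0, 0.9], [0, 0, 0]],
    [[0, 0, 0], [0, 0, 0]],
  ],
)

```text
t: 9.5
tool_pos: [0.4855, -0.0825, 0.2849]
orientation: [-2.903, -0.643, -0.659]
force: [-0.3, 0.7, -3.5]
opening: 0.0168
gripper_force: 45.0
```

```bash
python3 - <<'E'
from h import *
s=robot.read_state(); print(tipworld(),s['force'].round(2),s['wrist_torque'].round(2))
E
```

```text
[ 0.49596279 -0.07752953  0.07569345] [-0.34  0.69 -3.51] [-0.18  0.52  0.05]
```

Emit:
apply_moves(
  series=[
    [[-0.6, 0, 1.3], [0, 0, 0]],
    [[-0.6, 0, 1.3], [0, 0, 0]],
    [[-0.6, 0, 1.3], [0, 0, 0]],
    [[0, 0, 0], [0, 0, 0]],
  ],
)

```text
t: 9.83
tool_pos: [0.4855, -0.0824, 0.2805]
orientation: [-2.903, -0.643, -0.658]
force: [-0.3, 0.4, -3.9]
opening: 0.0166
gripper_force: 45.0
```

Emit:
apply_moves(
  series=[
    [[-0.6, 0, 1.3], [0, 0, 0]],
    [[-0.6, 0, 1.3], [0, 0, 0]],
    [[-0.6, 0, 1.3], [0, 0, 0]],
    [[0, 0, 0], [0, 0, 0]],
  ],
)

```text
t: 10.17
tool_pos: [0.4856, -0.0824, 0.2762]
orientation: [-2.903, -0.643, -0.658]
force: [-0.7, 0.2, -2.9]
opening: 0.0164
gripper_force: 45.0
```

Emit:
apply_moves(
  series=[
    [[-0.4, 0, 0.9], [0, 0, 0]],
    [[-0.4, 0, 0.9], [0, 0, 0]],
    [[0, 0, 0], [0, 0, 0]],
  ],
)

```text
t: 10.42
tool_pos: [0.4857, -0.0824, 0.2744]
orientation: [-2.903, -0.643, -0.659]
force: [-1.6, -0.2, -2.7]
opening: 0.0164
gripper_force: 45.0
```

```bash
python3 - <<'E'
from h import *
s=robot.read_state(); print(tipworld(),s['force'].round(2),s['wrist_torque'].round(2))
E
```

```text
[ 0.49616763 -0.07746314  0.06517995] [-1.55 -0.19 -2.74] [-0.16  0.63 -0.01]
```

Still 2 mm from the nominal bottom, so I'll go on in small steps until I feel light contact.

Emit:
apply_moves(
  series=[
    [[-0.4, 0, 0.9], [0, 0, 0]],
    [[-0.4, 0, 0.9], [0, 0, 0]],
    [[0, 0, 0], [0, 0, 0]],
  ],
)

```text
t: 10.67
tool_pos: [0.4857, -0.0824, 0.2725]
orientation: [-2.903, -0.643, -0.659]
force: [-1.8, -0.2, -2.4]
opening: 0.0167
gripper_force: 45.0
```

Emit:
apply_moves(
  series=[
    [[-0.2, 0, 0.5], [0, 0, 0]],
    [[0, 0, 0], [0, 0, 0]],
  ],
)

```text
t: 10.83
tool_pos: [0.4858, -0.0824, 0.2721]
orientation: [-2.903, -0.643, -0.659]
force: [-0.8, 0.0, -2.4]
opening: 0.0163
gripper_force: 45.0
```

Emit:
apply_moves(
  series=[
    [[-0.2, 0, 0.5], [0, 0, 0]],
    [[0, 0, 0], [0, 0, 0]],
  ],
)

```text
t: 11.0
tool_pos: [0.4859, -0.0824, 0.2715]
orientation: [-2.903, -0.643, -0.659]
force: [-1.2, 0.1, -2.6]
opening: 0.0164
gripper_force: 45.0
```

Emit:
apply_moves(
  series=[
    [[-0.2, 0, 0.5], [0, 0, 0]],
    [[0, 0, 0], [0, 0, 0]],
  ],
)

```text
t: 11.17
tool_pos: [0.486, -0.0824, 0.2712]
orientation: [-2.903, -0.643, -0.659]
force: [-2.0, 0.9, -2.1]
opening: 0.0168
gripper_force: 45.0
```

Emit:
apply_moves(
  series=[
    [[-0.2, 0, 0.5], [0, 0, 0]],
    [[0, 0, 0], [0, 0, 0]],
  ],
)

```text
t: 11.33
tool_pos: [0.4862, -0.0823, 0.2708]
orientation: [-2.903, -0.643, -0.66]
force: [-2.4, 0.1, 0.6]
opening: 0.0169
gripper_force: 45.0
```

Emit:
apply_moves(
  series=[
    [[-0.2, 0, 0.5], [0, 0, 0]],
    [[0, 0, 0], [0, 0, 0]],
  ],
)

```text
t: 11.5
tool_pos: [0.4863, -0.0823, 0.2705]
orientation: [-2.903, -0.643, -0.661]
force: [-1.0, 0.5, 2.6]
opening: 0.0167
gripper_force: 45.0
```

Emit:
apply_moves(
  series=[
    [[-0.2, 0, 0.5], [0, 0, 0]],
    [[0, 0, 0], [0, 0, 0]],
  ],
)

```text
t: 11.67
tool_pos: [0.4865, -0.0823, 0.2702]
orientation: [-2.903, -0.643, -0.661]
force: [-0.5, 1.8, 4.3]
opening: 0.0164
gripper_force: 45.0
```

The resistance at the bottom is light, so the key is fully seated. I'll loosen the fingers so they straddle the arm and slide further out along it.

Emit:
apply_moves(
  series=[
    [[0, 0, 0], [0, 0, 0]],
    [[0, 0, 0], [0, 0, 0]],
    [[0, 0, 0], [0, 0, 0]],
    [[0, 0, 0], [0, 0, 0]],
    [[0, 0, 0], [0, 0, 0]],
    [[0, 0, 0], [0, 0, 0]],
  ],
  claw=0.28,
)

```text
t: 12.17
tool_pos: [0.486, -0.0823, 0.2693]
orientation: [-2.903, -0.643, -0.659]
force: [-0.2, -0.5, 0.0]
opening: 0.0259
gripper_force: 0.0
```

Emit:
apply_moves(
  series=[
    [[4.4, 0, 4.3], [0, 0, 0]],
    [[4.4, 0, 4.3], [0, 0, 0]],
    [[4.4, 0, 4.3], [0, 0, 0]],
    [[4.4, 0, 4.3], [0, 0, 0]],
    [[4.4, 0, 4.3], [0, 0, 0]],
    [[4.4, 0, 4.3], [0, 0, 0]],
    [[0, 0, 0], [0, 0, 0]],
    [[0, 0, 0], [0, 0, 0]],
  ],
)

```text
t: 12.83
tool_pos: [0.5179, -0.0672, 0.2572]
orientation: [-2.902, -0.644, -0.658]
force: [-0.8, -0.5, 0.2]
opening: 0.0259
gripper_force: 0.0
```

```bash
python3 - <<'E'
from h import *
s=robot.read_state(); A=cur(); print(s['force'].round(2),s['wrist_torque'].round(2),s['opening'],s['q'].round(2))
g=A[:3,3]+.167*A[:3,2]; print('grasp',g, np.hypot(*(g[:2]-SOC)))
shot('wrist','w6'); P=cloud('w6');Ti=np.linalg.inv(A);Q=(P@Ti[:3,:3].T+Ti[:3,3])*1000
for v in range(150,300,20):
    w=P[v,280:360]; m=(w[:,2]>.08)&(w[:,2]<.17)
    if m.any(): print(v,m.sum(),np.median(w[m],0).round(4),np.median(Q[v,280:360][m],0).round(1))
def arc(dth):
    Z=R.from_rotvec([0,0,-dth]).as_matrix(); M=T(np.r_[SOC,0]-Z@np.r_[SOC,0],Z); return M@A
for d in (.05,.02): plan(A,arc(d),1)
E
```

```text
[-0.79 -0.47  0.2 ] [-0.07  0.16  0.02] 0.02593906457638343 [-0.34 -0.12  2.05  0.39  0.92  0.6 ]
grasp [ 0.58309697 -0.03659602  0.10654996] 0.09630898316616435
190 34 [ 0.6351 -0.0176  0.1086] [ 51.4   4.7 189.4]
210 35 [ 0.6258 -0.0216  0.1103] [ 42.8   4.4 183.3]
230 35 [ 0.6169 -0.0256  0.1114] [ 34.4   4.3 178. ]
250 37 [ 0.608  -0.0291  0.1136] [ 26.6   3.8 171.9]
270 37 [ 0.5997 -0.0325  0.1146] [ 18.7   3.3 167. ]
290 67 [ 0.5919 -0.0366  0.1134] [ 10.3   3.7 164.4]
1 rows of [[-0.0, 1.2, -0.0], [-0.0216, 0.0001, 0.0451]]
 end [ 0.5184 -0.0683  0.2572] err [ 0.01  0.02 -0.  ]
1 rows of [[0.0, 0.5, -0.0], [-0.0086, 0.0, 0.018]]
 end [ 0.5181 -0.0677  0.2572] err [ 0.01 -0.01 -0.  ]
```

View pics/w6.png

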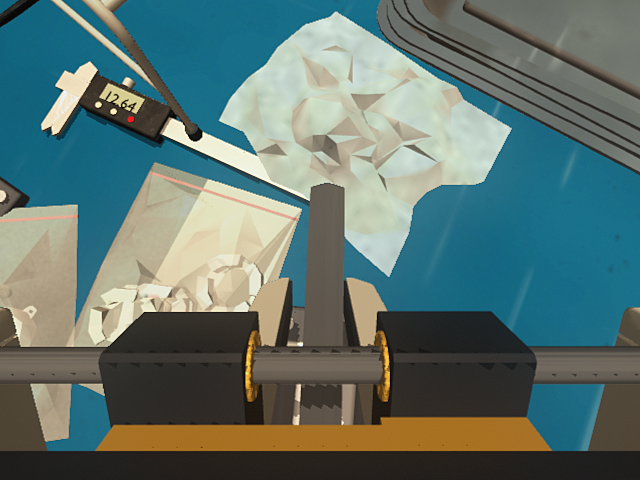

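The key is seated and drooping slightly, with the fingers straddling the arm (columns 307 to 344 at row 250). I'll sweep clockwise about the socket axis.

Emit:
apply_moves(
  series=[
    [[0, 1.2, 0], [-0.0216, 0, 0.0451]],
    [[0, 1.2, 0], [-0.0216, 0, 0.0451]],
    [[0, 1.2, 0], [-0.0216, 0, 0.0451]],
    [[0, 1.2, 0], [-0.0216, 0, 0.0451]],
    [[0, 1.2, 0], [-0.0216, 0, 0.0451]],
    [[0, 1.2, 0], [-0.0216, 0, 0.0451]],
  ],
)

```text
t: 13.38
tool_pos: [0.5195, -0.0736, 0.2575]
orientation: [-3.026, -0.203, -0.686]
force: [-3.3, 6.3, 2.2]
opening: 0.026
gripper_force: 3.4
```

Emit:
apply_moves(
  series=[
    [[0, 1.2, 0], [-0.0216, 0, 0.0451]],
    [[0, 1.2, 0], [-0.0216, 0, 0.0451]],
    [[0, 1.2, 0], [-0.0216, 0, 0.0451]],
    [[0, 1.2, 0], [-0.0216, 0, 0.0451]],
  ],
)

```text
t: 13.72
tool_pos: [0.5198, -0.0784, 0.2575]
orientation: [3.05, -0.101, 0.691]
force: [-2.8, 7.4, 2.9]
opening: 0.0261
gripper_force: 3.4
```

```bash
cat > st.py <<'E'
from h import *
s=robot.read_state(); A=cur(); g=A[:3,3]+.167*A[:3,2]; d=g[:2]-SOC
th=np.arctan2(d[1],d[0]); hh=np.arctan2(A[0,1],-A[1,1]); tg=np.array([np.sin(th),-np.cos(th),0]); F=s['force']
print('t',s['t'],'grasp az',th.round(3),'tool h',hh.round(3),'r',np.hypot(*d).round(4),'z',g[2].round(4),'Ftan',(F@tg).round(2),'F',F.round(2),'tau',s['wrist_torque'].round(2),'open',s['opening'].round(4),'q',s['q'].round(2))
E
python3 st.py
```

```text
Traceback (most recent call last):
  File "st.py", line 4, in <module>
    print('t',s['t'],'grasp az',th.round(3),'tool h',hh.round(3),'r',np.hypot(*d).round(4),'z',g[2].round(4),'Ftan',(F@tg).round(2),'F',F.round(2),'tau',s['wrist_torque'].round(2),'open',s['opening'].round(4),'q',s['q'].round(2))
                                                                                                                                                                                           ^^^^^^^^^^^^^^^^^^
AttributeError: 'float' object has no attribute 'round'
```

Emit:
apply_moves(
  series=[
    [[0, 1.2, 0], [-0.0216, 0, 0.0451]],
    [[0, 1.2, 0], [-0.0216, 0, 0.0451]],
    [[0, 1.2, 0], [-0.0216, 0, 0.0451]],
    [[0, 1.2, 0], [-0.0216, 0, 0.0451]],
  ],
)

```text
t: 14.05
tool_pos: [0.5191, -0.0831, 0.2575]
orientation: [2.983, -0.4, 0.676]
force: [-3.8, 6.9, 2.5]
opening: 0.0261
gripper_force: 3.3
```

```bash
sed -i "s/s\['opening'\].round(4)/s['opening']/" st.py; python3 st.py
```

```text
t 14.05 grasp az -0.254 tool h -0.266 r 0.0957 z 0.1068 Ftan -5.71 F [-3.76  6.88  2.49] tau [1.26 0.53 0.54] open 0.026094830079707875 q [-0.26 -0.15  2.08 -0.    0.76  1.58]
```

Emit:
apply_moves(
  series=[
    [[0, 0.6, 0], [-0.0108, 0, 0.0226]],
    [[0, 0.6, 0], [-0.0108, 0, 0.0226]],
    [[0, 0.6, 0], [-0.0108, 0, 0.0226]],
    [[0, 0.6, 0], [-0.0108, 0, 0.0226]],
  ],
)

```text
t: 14.38
tool_pos: [0.5184, -0.0854, 0.2574]
orientation: [2.94, -0.543, 0.666]
force: [-2.1, 6.9, 1.6]
opening: 0.0264
gripper_force: 3.0
```

Emit:
apply_moves(
  series=[
    [[0, 0.5, 0], [-0.0086, 0, 0.018]],
    [[0, 0.5, 0], [-0.0086, 0, 0.018]],
    [[0, 0.5, 0], [-0.0086, 0, 0.018]],
  ],
)

```text
t: 14.63
tool_pos: [0.5179, -0.0868, 0.2574]
orientation: [2.911, -0.628, 0.659]
force: [-1.3, 8.5, 0.9]
opening: 0.0264
gripper_force: 3.0
```

```bash
python3 st.py
```

```text
t 14.6333 grasp az -0.414 tool h -0.425 r 0.0956 z 0.1067 Ftan -7.26 F [-1.28  8.5   0.87] tau [1.21 0.38 0.53] open 0.026357662013155047 q [-0.23 -0.14  2.08 -0.11  0.77  1.83]
```

Emit:
apply_moves(
  series=[
    [[0, 0.5, 0], [-0.0086, 0, 0.018]],
    [[0, 0.5, 0], [-0.0086, 0, 0.018]],
  ],
)

```text
t: 14.8
tool_pos: [0.5175, -0.0877, 0.2574]
orientation: [2.891, -0.684, 0.655]
force: [-1.8, 7.7, 1.9]
opening: 0.0259
gripper_force: 3.0
```

```bash
python3 st.py
```

```text
t 14.8 grasp az -0.455 tool h -0.464 r 0.0956 z 0.1067 Ftan -6.1 F [-1.82  7.68  1.93] tau [1.22 0.26 0.53] open 0.02593392835251977 q [-0.23 -0.14  2.07 -0.14  0.78  1.88]
```

Emit:
apply_moves(
  series=[
    [[0, 0.5, 0], [-0.0086, 0, 0.018]],
    [[0, 0.5, 0], [-0.0086, 0, 0.018]],
  ],
)

```text
t: 14.97
tool_pos: [0.5171, -0.0886, 0.2574]
orientation: [2.869, -0.74, 0.65]
force: [-1.7, 6.8, 0.4]
opening: 0.0262
gripper_force: 3.0
```

```bash
python3 st.py
```

```text
t 14.9667 grasp az -0.495 tool h -0.504 r 0.0956 z 0.1067 Ftan -5.22 F [-1.71  6.85  0.41] tau [1.24 0.29 0.51] open 0.026172035433429275 q [-0.22 -0.14  2.07 -0.17  0.79  1.94]
```

Emit:
apply_moves(
  series=[
    [[0, 0.4, 0], [-0.0065, 0, 0.0135]],
    [[0, 0.4, 0], [-0.0065, 0, 0.0135]],
  ],
)

```text
t: 15.13
tool_pos: [0.5167, -0.0893, 0.2575]
orientation: [2.852, -0.781, 0.646]
force: [-0.9, 7.1, 1.0]
opening: 0.0265
gripper_force: 2.9
```

```bash
python3 st.py
```

```text
t 15.1333 grasp az -0.525 tool h -0.534 r 0.0956 z 0.1067 Ftan -5.69 F [-0.94  7.13  0.97] tau [1.22 0.17 0.45] open 0.026539808195789157 q [-0.22 -0.14  2.07 -0.19  0.79  1.99]
```

Emit:
apply_moves(
  series=[
    [[0, 0.4, 0], [-0.0065, 0, 0.0135]],
    [[0, 0.4, 0], [-0.0065, 0, 0.0135]],
  ],
)

```text
t: 15.3
tool_pos: [0.5164, -0.09, 0.2576]
orientation: [2.834, -0.822, 0.642]
force: [-1.5, 7.3, 1.6]
opening: 0.026
gripper_force: 2.9
```

```bash
python3 st.py
```

```text
t 15.3 grasp az -0.556 tool h -0.564 r 0.0957 z 0.1068 Ftan -5.39 F [-1.48  7.27  1.58] tau [1.25 0.22 0.52] open 0.025961497918501716 q [-0.22 -0.14  2.07 -0.2   0.8   2.03]
```

Emit:
apply_moves(
  series=[
    [[0, 0.4, 0], [-0.0065, 0, 0.0135]],
    [[0, 0.4, 0], [-0.0065, 0, 0.0135]],
  ],
)

```text
t: 15.47
tool_pos: [0.516, -0.0906, 0.2576]
orientation: [2.816, -0.863, 0.639]
force: [-0.9, 7.9, 1.8]
opening: 0.0259
gripper_force: 2.9
```

Emit:
apply_moves(
  series=[
    [[0, 0.4, 0], [-0.0065, 0, 0.0135]],
    [[0, 0.4, 0], [-0.0065, 0, 0.0135]],
  ],
)

```text
t: 15.63
tool_pos: [0.5155, -0.0913, 0.2576]
orientation: [2.798, -0.903, 0.634]
force: [-0.7, 6.4, 1.3]
opening: 0.026
gripper_force: 2.9
```

Emit:
apply_moves(
  series=[
    [[0, 0.4, 0], [-0.0065, 0, 0.0135]],
    [[0, 0.4, 0], [-0.0065, 0, 0.0135]],
  ],
)

```text
t: 15.8
tool_pos: [0.5151, -0.092, 0.2577]
orientation: [2.779, -0.943, 0.63]
force: [-1.2, 7.3, 1.5]
opening: 0.026
gripper_force: 2.9
```

Emit:
apply_moves(
  series=[
    [[0, 0.4, 0], [-0.0065, 0, 0.0135]],
    [[0, 0.4, 0], [-0.0065, 0, 0.0135]],
  ],
)

```text
t: 15.97
tool_pos: [0.5147, -0.0926, 0.2577]
orientation: [2.759, -0.983, 0.626]
force: [0.5, 7.4, 1.7]
opening: 0.0259
gripper_force: 2.9
```

```bash
python3 st.py
```

```text
t 15.9667 grasp az -0.678 tool h -0.684 r 0.0959 z 0.107 Ftan -6.09 F [0.51 7.41 1.66] tau [1.22 0.04 0.56] open 0.025890541247973062 q [-0.2  -0.13  2.06 -0.27  0.83  2.2 ]
```

Emit:
apply_moves(
  series=[
    [[0, 0.4, 0], [-0.0065, 0, 0.0135]],
    [[0, 0.4, 0], [-0.0065, 0, 0.0135]],
  ],
)

```text
t: 16.13
tool_pos: [0.5142, -0.0932, 0.2577]
orientation: [2.739, -1.022, 0.621]
force: [-0.4, 7.4, 1.9]
opening: 0.026
gripper_force: 2.9
```

Emit:
apply_moves(
  series=[
    [[0, 0.4, 0], [-0.0065, 0, 0.0135]],
    [[0, 0.4, 0], [-0.0065, 0, 0.0135]],
  ],
)

```text
t: 16.3
tool_pos: [0.5137, -0.0938, 0.2578]
orientation: [2.718, -1.061, 0.617]
force: [-0.5, 9.0, 2.2]
opening: 0.0264
gripper_force: 3.5
```

Emit:
apply_moves(
  series=[
    [[0, 0.2, 0], [-0.0043, 0, 0.009]],
  ],
)

```text
t: 16.38
tool_pos: [0.5137, -0.0938, 0.2578]
orientation: [2.712, -1.074, 0.616]
force: [0.3, 10.0, 1.5]
opening: 0.0262
gripper_force: 3.8
```

```bash
python3 st.py
```

```text
t 16.3833 grasp az -0.747 tool h -0.754 r 0.0959 z 0.1071 Ftan -7.51 F [0.27 9.98 1.46] tau [ 1.61 -0.03  0.62] open 0.026170740432201956 q [-0.2  -0.12  2.05 -0.31  0.85  2.29]
```

Emit:
apply_moves(
  series=[
    [[0, 0.2, 0], [-0.0043, 0, 0.009]],
  ],
)

```text
t: 16.47
tool_pos: [0.5136, -0.0938, 0.2579]
orientation: [2.705, -1.086, 0.614]
force: [0.1, 10.8, 1.9]
opening: 0.0258
gripper_force: 4.1
```

Emit:
apply_moves(
  series=[
    [[0, 0.2, 0], [-0.0043, 0, 0.009]],
  ],
)

```text
t: 16.55
tool_pos: [0.5135, -0.0939, 0.2579]
orientation: [2.698, -1.099, 0.613]
force: [0.9, 11.7, 2.4]
opening: 0.0261
gripper_force: 4.5
```

```bash
python3 st.py
```

```text
t 16.55 grasp az -0.762 tool h -0.773 r 0.0958 z 0.1072 Ftan -9.08 F [ 0.94 11.65  2.39] tau [ 1.86 -0.09  0.78] open 0.026112751026125494 q [-0.19 -0.12  2.05 -0.32  0.85  2.32]
```

Emit:
apply_moves(
  series=[
    [[0, 0.2, 0], [-0.0043, 0, 0.009]],
    [[0, 0.2, 0], [-0.0043, 0, 0.009]],
  ],
)

```text
t: 16.72
tool_pos: [0.5134, -0.0939, 0.2581]
orientation: [2.684, -1.125, 0.611]
force: [1.5, 13.5, 2.1]
opening: 0.0262
gripper_force: 5.6
```

```bash
python3 st.py
```

```text
t 16.7167 grasp az -0.776 tool h -0.793 r 0.0958 z 0.1074 Ftan -10.67 F [ 1.48 13.5   2.07] tau [ 2.14 -0.27  0.91] open 0.026167761821402426 q [-0.19 -0.11  2.05 -0.33  0.86  2.34]
```

The force has climbed to nearly twice the running torque, so the screw is at its stop. I'll back off to free the key between the fingers, open, and withdraw along the tool axis.

Emit:
apply_moves(
  series=[
    [[0, -0.7, 0], [0.013, 0, -0.027]],
    [[0, -0.7, 0], [0.013, 0, -0.027]],
    [[0, -0.7, 0], [0.013, 0, -0.027]],
    [[0, 0, 0], [0, 0, 0]],
    [[0, 0, 0], [0, 0, 0]],
  ],
  claw=0.5,
)

```text
t: 17.13
tool_pos: [0.5143, -0.094, 0.2577]
orientation: [2.744, -1.009, 0.623]
force: [-0.4, 0.4, -0.2]
opening: 0.0465
gripper_force: 0.0
```

```bash
python3 st.py
```

```text
t 17.1333 grasp az -0.71 tool h -0.705 r 0.0966 z 0.1071 Ftan -0.05 F [-0.38  0.4  -0.2 ] tau [0.18 0.12 0.05] open 0.046518175434081044 q [-0.2  -0.12  2.06 -0.28  0.83  2.23]
```

Emit:
apply_moves(
  series=[
    [[0, 0, -10], [0, 0, 0]],
    [[0, 0, -15], [0, 0, 0]],
    [[0, 0, -20], [0, 0, 0]],
    [[0, 0, -25], [0, 0, 0]],
    [[0, 0, -25], [0, 0, 0]],
    [[0, 0, -25], [0, 0, 0]],
    [[0, 0, -15], [0, 0, 0]],
    [[0, 0, 0], [0, 0, 0]],
    [[0, 0, 0], [0, 0, 0]],
  ],
)

```text
t: 17.88
tool_pos: [0.4701, -0.056, 0.3807]
orientation: [2.744, -1.008, 0.627]
force: [0.2, -1.0, -1.0]
opening: 0.0465
gripper_force: 0.0
```

```bash
python3 st.py; python3 - <<'E'
from h import *
p,_=shot('wrist','w7'); q,_=shot('scene','s7'); t,_=shot('top','t7')
a=cv2.resize(q[190:280,280:400],(533,400),interpolation=2); b=cv2.resize(p[100:480],(267*2,317)); 
im=np.zeros((600,800,3),np.uint8); im[:300,:400]=cv2.resize(q[180:285,270:410],(400,300),interpolation=2); im[:300,400:]=cv2.resize(p,(400,300)); im[300:,:400]=cv2.resize(t[195:300,300:440],(400,300),interpolation=2)
cv2.imwrite('pics/f.png',im)
P=cloud('w7').reshape(-1,3); k=P[(P[:,2]>.09)&(P[:,2]<.15)&(np.hypot(P[:,0]-.496,P[:,1]+.0777)<.17)]
c=k.mean(0); w=np.linalg.svd(k-c,full_matrices=False)[2][0]; w*=np.sign(w[0]); print(len(k),c,'heading',np.arctan2(w[1],w[0]),'elev',np.arcsin(w[2]),k.min(0),k.max(0))
E
```

```text
t 17.8833 grasp az -0.702 tool h -0.704 r 0.0386 z 0.2302 Ftan 0.61 F [ 0.18 -0.95 -1.01] tau [0.2  0.18 0.02] open 0.0464879477721098 q [-0.13 -0.4   2.05 -0.26  1.12  2.21]
3749 [ 0.55813494 -0.1228654   0.11915427] heading -0.6313047452707565 elev -0.14380127679268087 [ 0.49953385 -0.17506069  0.10480519] [ 0.62533349 -0.07783396  0.13196439]
```

View pics/f.png

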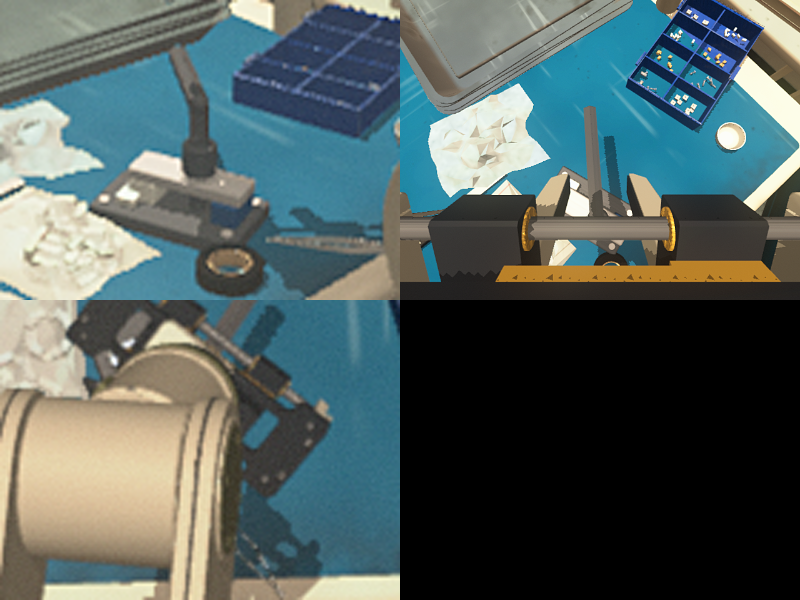

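The combined picture shows the key standing seated in the screw (upper-left panel, elbow at about (195,95)). The fingers are clear of it, and the cap, gauge and tweezers have not moved. I'm handing in.

```bash
python3 -c "
from plant import robot
print(robot.close_job())"
```

```text
the job is handed in; nothing more can be done
None
```

The key is fully seated in the screw, which I turned clockwise until it met its stop (about 1.0 N m, well under the 2.5 N m limit). It was left standing there with the gripper clear, and I handed the job in after about 18 s of robot time; no verdict was returned.

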